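Seat a wooden blank in a drilling jig and snap the toggle clamp shut

ROBOT

A 7-joint arm with a two-finger parallel gripper is mounted at the origin on the work surface. World frame = base frame: x ahead of the robot, y to its left, z up, the work surface at z = 0. Lengths are in m, angles in rad, forces in N, time in s.
With the tool pointing down it reaches from about 0.35 to 0.9 m from the base axis. Payload 8.1 kg.
Tool frame: the origin (TCP) lies at the very end of the fingers, on their centre line; the grasp point (between the pads) lies 19 mm behind it; z points along the fingers, y is the direction in which the jaws open and shut (so a half turn about z gives the same grasp; the last joint's range is limited). The gripper opens to 92 mm and grips with 3 to 60 N. Pads are 19 mm wide; open, the fingers measure 130 mm over their backs; the gripper's body (75 mm by 190 mm) begins 47 mm behind the grasp point.
Start: joints at [-1.306, 0.434, 0.025, 1.573, -0.012, 1.134, -0.075], TCP at [0.225, 0.583, 0.227] pointing down, gripper open.
Joint ranges: [-2.62, 2.62], [-0.44, 2.09], [-1.27, 1.32], [0.08, 2.57], [-1.32, 4.46], [0.12, 2], [-2.74, 2.74]. Speed limits (rad/s): [2.22, 2.22, 3.01, 3.01, 3.14, 3.14, 3.14].

INTERFACE

Orientations are given as a rotation vector (axis times angle).
In Python, from plant import ctrl gives the robot as it stands.
- The arm moves only by the tool servo_tool, never from a script. Its argument "steps" is one flat list of numbers, 5 for each row, row after row: the shift along the tool's x, y, z in m, then the turn about the tool's z in rad, then the closure, from -1 (fully open) to 1 (shut). In form: [dx, dy, dz, spin, fingers, dx, dy, dz, spin, fingers, ...]. A call has 1 to 10 rows; each row shifts and turns the commanded pose from where the row before left it, along the tool's axes as they then stand; what a row does not reach is not made up. A row lasts 1/8 s, in which the tool goes at most 62.5 mm and 10.7 degrees, less where a joint would pass 70% of its speed; a pose out of reach is approached as far as the arm can. A call is refused whole if a number of a shift passes 0.0625 or a number of a turn 0.188, either way. A call with a gripper value outside its range is refused whole. The fingers move at their own pace and stop on an object; "squeeze" is the grip in N (left out, the last holds). Time passes only in rows, so rows that do not move let the fingers close. It gives the time, the measured TCP pose, the force and the opening at its end, in the units of the state.
- ctrl.read_state(): the state, without advancing time (a new reading comes with each control period).
- ctrl.camera(name): name is "scene" or "top" or "wrist"; returns (picture, depth): 420x560x3 uint8, blue, green, red; 420x560 float32, m along the optical axis (not along the pixel's ray), 0 where there is no reading.
- ctrl.camera_model(name): a dict with "intrinsics" (3x3 intrinsics, pixels), "eye" and "rotation" of the camera in the world. Camera axes: x right, y down, z forward; pixel columns grow to the right and rows downward; lengths in m; the calibration is good to about 2 mm. A picture is of the moment at which its call begins: read the wrist's pose just before it. camera_model takes no time and is no camera call; for the wrist camera it gives the pose at the moment of the call.
- ctrl.close_job(): hands the job in, once; it reports no verdict.
The state is a dict: "clock": time; "joint_positions": joint angles; "dq": joint speeds; "joint_efforts": joint torques, N m; "ee_pos": TCP position; "tool_rot": TCP orientation; "ft_force": force on the tool from outside, world axes, zero at the start; "ft_torque": the same for the moment, N m; "finger_gap": opening from 0.0 (shut) to 1.0 (fully open).
Only numpy, scipy, OpenCV 4.12 (cv2) and the standard library are available. Lean on these libraries where they do the work, as an engineer would, in place of code of your own. Each camera call takes 0.05 s, during which the arm holds its last target.

TASK

Get the wooden blank in the jig ready for drilling. With the fingertips push it along between the wooden guides until its end is fully home against the steel stop, then push the clamp's orange lever over, past its dead point, until it snaps down into lock and the pad holds the blank. Only push: never lift the blank, and leave everything else on the table alone.

Things in the scene. Friction and masses are not known exactly. Their poses are not given: they have to be found in the camera images.
- jig: Drilling jig fixed on the table; plywood base 250 (x) x 90 (y) x 12 mm, origin at the centre of its underside, z up, +x = the way to push the blank. In its frame, mm: dark wooden guides (x -50 to 20, inside y +-20, tops z 21) form a channel open at -x; below x -50 the base is bare. Steel stop: face x 20, y +-30, top z 28. Behind it a toggle clamp, steel cheeks x 27 to 79, y +-15, to z 54
- blank: The work: loose mid-brown wooden blank 80 (x) x 36 (y) x 12 mm, about 30 g, lying flat on the jig's base (jig z 12 to 24) between the guides, 2 mm play each side. Origin: centre of its underside; x along the channel. It starts 18 to 35 mm short of the stop. Its free -x end sticks out of the guides by 28 to 45 mm; when home this end is at jig x -60, still 10 mm outside them.
- seat (a point): Point on the jig (jig x -20, y 0, z 12) where the blank's origin lies when the blank is fully home; axes as the jig's.
- lever (a joint): Lever angle, rad: 0 open (clamp arm up), 1.5 locked. Turns about the jig's y axis at lever_pivot. At 0 it leans 15 degrees from upright towards jig -x, at 0.26 it is upright, at 1.5 it slopes 71 degrees over to +x. Over-centre spring: below the dead point (about 0.7) it springs back to 0, beyond it snaps to 1.5 and stays. Resistance greatest at 0 (0.7 Nm, 8 N at the sleeve), nil there.
- lever_pivot (a point): Pivot axis of the lever, jig x +55, y 0, z 45.
- lever_tip (a point): Free end of the lever, on its centre line, 120 mm from the pivot. Lever: round orange plastic sleeve 18 mm in diameter from 50 to 120 mm from the pivot, below it a 12 mm square steel bar. The tip is at jig x 24, z 161 mm when open, and x 168, z 84 when locked.
- clamp_arm: Steel arm geared to the lever, 16 mm wide, hinged at jig x 34, z 42 mm (its origin), with a black rubber pad on a spring spindle 61 mm from the hinge. Lever open: it stands nearly upright, up to z 108, pad towards -x as far as x -6 at z 80 to 105. It swings down towards -x as the lever goes over and ends flat, the pad pressing on the blank at jig x -27 with about 5 N.
- spool_red: Bystander: thread spool with red thread, 32 mm across, 40 mm high, standing beside the jig. Origin: centre of its underside.
- spool_blue: Bystander: thread spool with blue thread, 32 mm across, 40 mm high, standing beside the jig. Origin: centre of its underside.
- spare_blank: Bystander: spare dark brown blank, 80 x 36 x 12 mm, lying on the table beside the jig, not in it. Origin: centre of its underside.
- glue: Bystander: white glue bottle with orange cap, 44 mm across, 120 mm high. Origin: centre of its underside.
- cup: Bystander: blue mug, 76 mm across, 90 mm high, handle at its +y. Origin: centre of its underside.
- jar: Bystander: amber jar with steel lid, 64 mm across, 75 mm high. Origin: centre of its underside.
- screwdriver: Bystander: screwdriver lying on the table to the left of the jig. Origin: under its middle.
Mind the look-alikes: they are no part of the job. What is shaped like the blank but pink or turquoise is not meant.

How it is judged:
By the outcome, as a careful person would: the job done as asked, in the order asked, and still so for the second after the job is handed in, with the robot touching nothing.
It also fails if it takes over 45 s, if anything falls off the work surface, if the arm or the gripper's body presses on something with over 40 N, if the wrist force passes 120 N, or if a joint passes its speed limit or range.

## Working session

There is one attempt and no reset: what is moved stays moved. The work goes in short steps, Python scripts to look and compute and a tool call to move; the robot and the scene stay as the last step left them, time stands still between calls to the robot, and variables do not carry over. Pictures are saved under pics/ and viewed, and the job is handed in when it is done.

Besides the shell and the picture viewer there is one more tool, called by a JSON object that holds its "method" and its "body", one argument or row to a line. servo_tool: Moves the arm, as the interface text tells. Its arguments: {"type":"object","properties":{"steps":{"type":"array"},"squeeze":{"type":"number"}},"required":["steps"]}

```bash
ls; mkdir -p pics; python3 - <<'E'
from plant import ctrl
import cv2,numpy as np
for n in ("scene","top"):
    p,d=ctrl.camera(n); cv2.imwrite(f"pics/{n}0.png",p); np.save(f"pics/{n}0.npy",d)
    m=ctrl.camera_model(n); print(n,m)
s=ctrl.read_state(); print(s)
E
```

```text
pics
scene {'intrinsics': array([[420.21909492,   0.        , 280.57780673],
       [  0.        , 420.21909492, 203.49262276],
       [  0.        ,   0.        ,   1.        ]]), 'eye': array([ 1.31142078, -0.50820449,  0.77713475]), 'rotation': array([-1.95485766, -1.05746899,  0.56205817])}
top {'intrinsics': array([[458.99928776,   0.        , 276.62395861],
       [  0.        , 458.99928776, 201.8059038 ],
       [  0.        ,   0.        ,   1.        ]]), 'eye': array([ 0.23746633, -0.02762206,  1.46335563]), 'rotation': array([-2.14792307,  2.0909299 , -0.20606019])}
{'clock': 0.1, 'joint_positions': array([-1.3055675 ,  0.43513071,  0.02499059,  1.5740308 , -0.01159585,
        1.13402537, -0.07509339]), 'dq': array([ 6.59412279e-04, -1.55741714e-03,  8.70492238e-04, -3.53502967e-03,
       -3.86596359e-04,  3.71598041e-05,  5.67291254e-04]), 'joint_efforts': array([ 2.97269522e-03, -6.69135261e+01,  9.87953804e-01, -3.15149546e+01,
       -6.04758644e-02,  3.74281907e-02,  4.77173808e-05]), 'ee_pos': array([0.22463266, 0.58272074, 0.22602815]), 'tool_rot': array([-5.74628053e-01, -3.08846573e+00,  2.26798574e-03]), 'ft_force': array([ 0.1669346 ,  0.55657233, -0.66005132]), 'ft_torque': array([ 0.03128057,  0.02225035, -0.02025908]), 'finger_gap': 0.9995104611596229}
```

View pics/scene0.png

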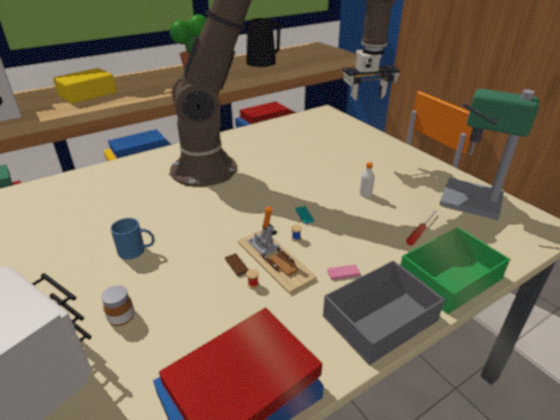

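View pics/top0.png

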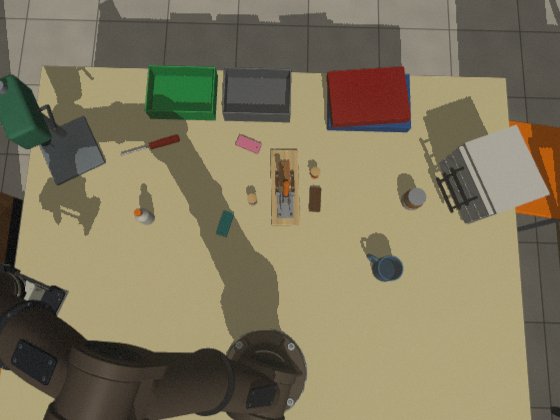

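The jig is at top-image (285,187), and its clamp end faces the robot, so the push is towards the robot. The lever is at about (286,188). I'll enlarge both views.

```bash
cat > h.py <<'E'
import numpy as np,cv2
from scipy.spatial.transform import Rotation as R
from plant import ctrl
def model(n):
    m=ctrl.camera_model(n); return m["intrinsics"],np.array(m["eye"]),R.from_rotvec(m["rotation"]).as_matrix()
def at_z(M,u,v,z):
    K,e,r=M; d=r@np.linalg.solve(K,[u,v,1]); return e+d*(z-e[2])/d[2]
def proj(M,p):
    K,e,r=M; c=K@(r.T@(np.asarray(p)-e)); return c[:2]/c[2]
def crop(p,x0,y0,w,h,s,f):
    cv2.imwrite(f,cv2.resize(p[y0:y0+h,x0:x0+w],None,fx=s,fy=s,interpolation=cv2.INTER_CUBIC))
E
python3 - <<'E'
from h import *
p=cv2.imread("pics/top0.png"); crop(p,235,135,100,100,6,"pics/top0c.png")
p=cv2.imread("pics/scene0.png"); crop(p,215,195,130,100,6,"pics/scene0c.png")
E
```

```text
(no output)
```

View pics/top0c.png

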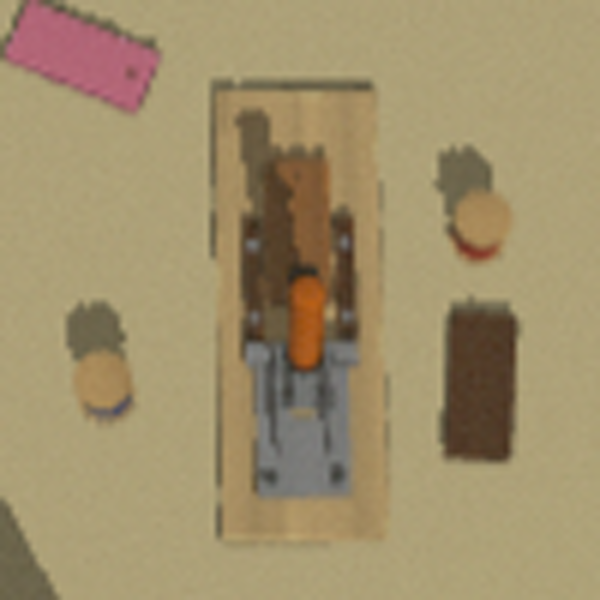

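View pics/scene0c.png

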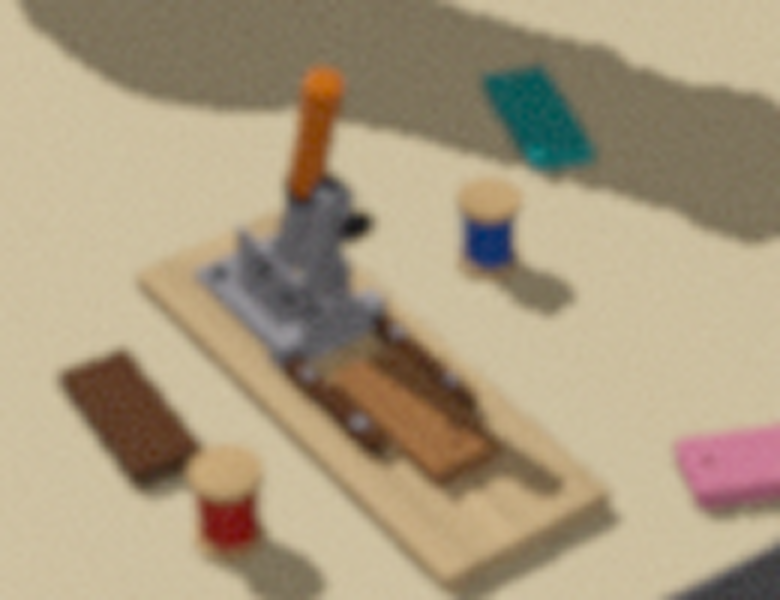

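```bash
python3 - <<'E'
from h import *
T=model("top");S=model("scene")
f=lambda M,x,y,z,ox,oy:at_z(M,(x+.5)/6-.5+ox,(y+.5)/6-.5+oy,z)
C=[f(T,x,y,.012,235,135) for x,y in((213,85),(375,85),(386,540),(219,540))]
for c in C: print(c.round(4))
far=(C[0]+C[1])/2; near=(C[2]+C[3])/2
print("len",np.linalg.norm(far-near),"w",np.linalg.norm(C[0]-C[1]),np.linalg.norm(C[2]-C[3]))
print("ctr",(far+near)/2,"yaw",np.degrees(np.arctan2(*(near-far)[[1,0]])))
for x,y in((140,280),(450,582),(606,492)): print("scene",f(S,x,y,.012,215,195).round(4))
print("blank top end", [f(T,x,y,.024,235,135).round(4) for x,y in((275,158),(328,158))])
print("blank scene", [f(S,x,y,.024,215,195).round(4) for x,y in((437,470),(495,438))])
print("spools", f(T,482,218,.04,235,135),f(T,103,378,.04,235,135))
print("tip top", f(T,305,285,.161,235,135))
c=(far+near)/2
E
```

```text
[0.6999 0.0025 0.012 ]
[ 0.7024 -0.0865  0.012 ]
[ 0.4502 -0.0969  0.012 ]
[ 0.4478 -0.0081  0.012 ]
len 0.2523812711572381 w 0.08903001425089228 0.08883193015349988
ctr [ 0.57505606 -0.04725896  0.012     ] yaw -177.6146786565851
scene [ 0.46  -0.099  0.012]
scene [ 0.7037 -0.0854  0.012 ]
scene [6.968e-01 4.000e-04 1.200e-02]
blank top end [array([ 0.6558, -0.0326,  0.024 ]), array([ 0.6566, -0.0613,  0.024 ])]
blank scene [array([ 0.6561, -0.06  ,  0.024 ]), array([ 0.6534, -0.0278,  0.024 ])]
spools [ 0.62093105 -0.14381453  0.04      ] [0.52828542 0.0551842  0.04      ]
tip top [ 0.55234795 -0.04827537  0.161     ]
```

{"method": "servo_tool", "body": {
  "steps": [0,0,0,-0.1,1,0,0,0,-0.1,1,0,0,0,-0.1,1,0,0,0,-0.1,1,0,0,0,-0.01,1],
  "squeeze": 20
}}

```text
clock: 0.72
ee_pos: [0.2248, 0.5829, 0.2263]
tool_rot: [0.066, -3.141, 0.001]
ft_force: [-0.4, 0.3, 0.2]
finger_gap: 0.505
```

```bash
cat >> h.py <<'E'
yaw=np.radians(-177.6); C=np.array([.575,-.0472,0])
J=R.from_euler('z',yaw).as_matrix()
def j2w(p): return C+J@np.asarray(p)
def w2j(p): return J.T@(np.asarray(p)-C)
def togo(p):
    s=ctrl.read_state(); r=R.from_rotvec(s["tool_rot"]).as_matrix()
    print("t",s["clock"],"jig tcp",w2j(s["ee_pos"]).round(4),"F jig",(J.T@s["ft_force"]).round(2),"gap",round(s["finger_gap"],3))
    print("tool x in jig",(J.T@r[:,0]).round(3),"z",(J.T@r[:,2]).round(3),"togo tool",(r.T@(j2w(p)-s["ee_pos"])).round(4))
E
python3 - <<'E'
from h import *
togo([-.115,0,.22])
E
```

```text
t 0.725 jig tcp [ 0.3235 -0.6442  0.2263] F jig [ 0.39 -0.3   0.15] gap 0.505
tool x in jig [ 1. -0.  0.] z [ 0.     0.001 -1.   ] togo tool [-0.4386 -0.6442  0.0066]
```

{"method": "servo_tool", "body": {
  "steps": [-0.027,-0.04,0,0,1,-0.027,-0.04,0,0,1,-0.027,-0.04,0,0,1,-0.027,-0.04,0,0,1,-0.027,-0.04,0,0,1,-0.027,-0.04,0,0,1,-0.027,-0.04,0,0,1,-0.027,-0.04,0,0,1]
}}

```text
clock: 1.72
ee_pos: [0.4548, 0.2712, 0.2268]
tool_rot: [-0.062, 3.141, 0.0]
ft_force: [0.9, 0.2, 0.6]
finger_gap: 0.007
```

{"method": "servo_tool", "body": {
  "steps": [-0.027,-0.04,0,0,1,-0.027,-0.04,0,0,1,-0.027,-0.04,0,0,1,-0.027,-0.04,0,0,1,-0.027,-0.04,0,0,1,-0.027,-0.04,0,0,1,-0.027,-0.04,0,0,1,-0.027,-0.04,0,0,1,0,0,0,0,1,0,0,0,0,1]
}}

```text
clock: 2.98
ee_pos: [0.6829, -0.0373, 0.2262]
tool_rot: [0.064, -3.14, -0.001]
ft_force: [0.3, 1.3, -0.0]
finger_gap: 0.005
```

```bash
python3 - <<'E'
from h import *
togo([-.115,0,.018])
for n in ("wrist","top"):
    M=model(n);p,d=ctrl.camera(n); cv2.imwrite(f"pics/{n}1.png",p);np.save(f"pics/{n}1.npy",d)
    if n=="wrist": np.save("pics/wm1.npy",np.array([*M[0].ravel(),*M[1],*M[2].ravel()])); print("cam jig",w2j(M[1]))
E
```

```text
t 2.975 jig tcp [-0.1083 -0.0053  0.2262] F jig [-0.31 -1.33 -0.03] gap 0.005
tool x in jig [ 1.    -0.001  0.001] z [ 0.001 -0.001 -1.   ] togo tool [-0.0069 -0.0055  0.2082]
cam jig [-0.02209268 -0.00422971  0.38462127]
```

View pics/wrist1.png

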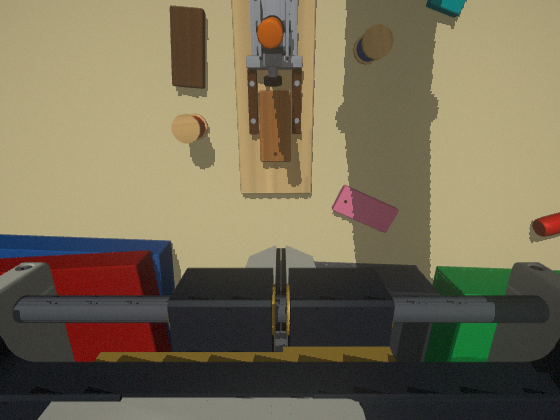

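View pics/top1.png

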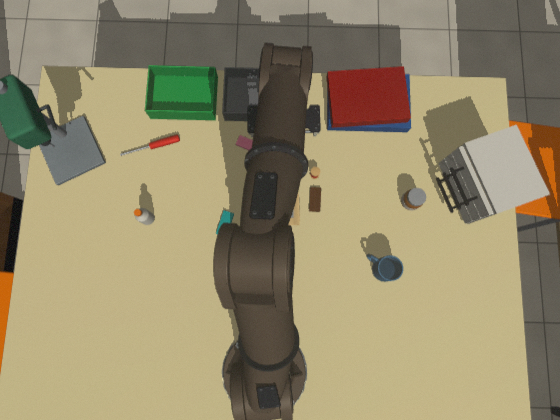

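```bash
python3 - <<'E'
from h import *
print(ctrl.read_state()["joint_positions"].round(3))
p,d=ctrl.camera("scene"); crop(p,150,0,250,300,2.6,"pics/scene2.png")
v=np.load("pics/wm1.npy"); M=(v[:9].reshape(3,3),v[9:12],v[12:].reshape(3,3))
q=cv2.imread("pics/wrist1.png"); crop(q,200,0,150,200,3,"pics/wrist1c.png")
for u,w,z,n in((240,195,.012,'base far'),(312,194,.012,'base far'),(262,161,.024,"blank end"),(291,161,.024,"bl end"),(247,66,.028,"stop edge"),(302,68,.028,"stop edge"),(260,91,.024,"blank front"),(290,91,.024,"blank front")):
    print(n,w2j(at_z(M,u,w,z)).round(4))
E
```

```text
[-0.143  0.534  0.192  1.421 -0.106  1.197  1.675]
base far [-0.1254  0.0471  0.012 ]
base far [-0.1244 -0.045   0.012 ]
blank end [-0.0801  0.0173  0.024 ]
bl end [-0.0802 -0.0173  0.024 ]
stop edge [0.0229 0.031  0.028 ]
stop edge [ 0.0208 -0.0282  0.028 ]
blank front [-0.002   0.0179  0.024 ]
blank front [-0.0021 -0.0155  0.024 ]
```

View pics/scene2.png

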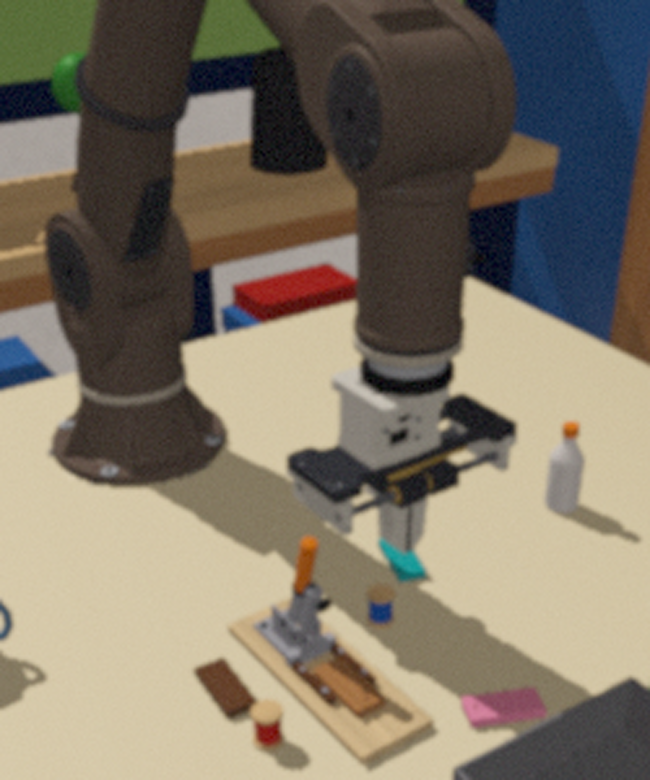

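View pics/wrist1c.png

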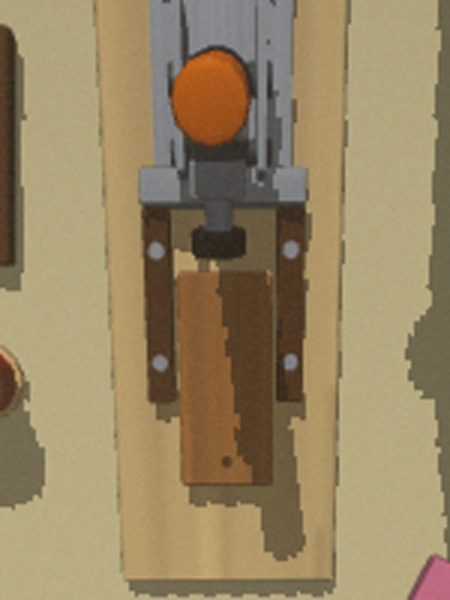

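```bash
python3 - <<'E'
from h import *
s=ctrl.read_state(); r=R.from_rotvec(s["tool_rot"]).as_matrix()
for n in("scene","top"):
    K,e,rr=model(n); p,d=ctrl.camera(n)
    v,u=np.mgrid[:420,:560]; ok=d>0
    P=(np.stack([u,v,np.ones_like(u)],-1)[ok]@np.linalg.inv(K).T*d[ok][:,None])@rr.T+e
    Q=(P-s["ee_pos"])@r; m=(abs(Q[:,0])<.2)&(abs(Q[:,1])<.15)&(Q[:,2]<.005)&(Q[:,2]>-.5)
    Q=Q[m]
    for z in np.arange(-.5,.01,.03):
        q=Q[(Q[:,2]>=z)&(Q[:,2]<z+.03)]
        if len(q)>5: print(n,round(z,3),len(q),"x",np.percentile(q[:,0],[1,99]).round(3),"y",np.percentile(q[:,1],[1,99]).round(3))
E
```

```text
scene -0.44 1507 x [-0.032  0.156] y [-0.049  0.044]
scene -0.41 1793 x [-0.052  0.137] y [-0.054  0.041]
scene -0.38 1414 x [-0.055  0.083] y [-0.055  0.039]
scene -0.35 948 x [-0.047  0.055] y [-0.053  0.041]
scene -0.32 683 x [-0.043  0.018] y [-0.042  0.024]
scene -0.29 713 x [-0.042  0.017] y [-0.041  0.037]
scene -0.26 629 x [-0.042  0.016] y [-0.041  0.026]
scene -0.23 627 x [-0.043  0.018] y [-0.042  0.027]
scene -0.2 451 x [-0.043  0.022] y [-0.042  0.028]
scene -0.17 583 x [-0.038  0.035] y [-0.051  0.015]
scene -0.14 649 x [-0.034  0.028] y [-0.091  0.084]
scene -0.11 1509 x [-0.038  0.034] y [-0.095  0.093]
scene -0.08 335 x [-0.038  0.033] y [-0.087  0.085]
scene -0.05 204 x [-0.013  0.009] y [-0.019  0.018]
scene -0.02 70 x [-0.013  0.008] y [-0.018  0.015]
top -0.5 1183 x [0.127 0.198] y [-0.017  0.058]
top -0.47 1580 x [0.053 0.19 ] y [-0.028  0.064]
top -0.44 2039 x [-0.027  0.125] y [-0.046  0.056]
top -0.41 232 x [-0.044  0.043] y [-0.052  0.054]
top -0.38 9 x [-0.034  0.048] y [-0.048 -0.029]
top -0.14 130 x [-0.034  0.037] y [-0.093  0.094]
top -0.11 507 x [-0.036  0.038] y [-0.093  0.095]
top -0.08 12 x [0.026 0.038] y [-0.086  0.086]
```

{"method": "servo_tool", "body": {
  "steps": [-0.007,-0.006,0.02,0,1,0,0,0.04,0,1,0,0,0.04,0,1,0,0,0.04,0,1,0,0,0.03,0,1,0,0,0.02,0,1,0,0,0.01,0,1,0,0,0,0,1,0,0,0,0,1]
}}

```text
clock: 4.35
ee_pos: [0.6915, -0.0438, 0.0279]
tool_rot: [-0.066, 3.139, -0.0]
ft_force: [-0.4, 0.4, 0.6]
finger_gap: 0.006
```

```bash
python3 - <<'E'
from h import *
togo([-.095,0,.018])
E
```

```text
t 4.35 jig tcp [-0.1165  0.0015  0.0279] F jig [ 0.35 -0.42  0.58] gap 0.006
tool x in jig [ 1.     0.    -0.002] z [-0.002  0.    -1.   ] togo tool [0.0215 0.0015 0.0099]
```

{"method": "servo_tool", "body": {
  "steps": [0.006,0,0.006,0,1,0.006,0,0.004,0,1,0.006,0,0,0,1,0.004,0,0,0,1,0.004,0,0,0,1,0.004,0,0,0,1,0.004,0,0,0,1,0.004,0,0,0,1]
}}

```text
clock: 5.35
ee_pos: [0.6525, -0.0453, 0.0168]
tool_rot: [-0.066, 3.141, 0.0]
ft_force: [-0.3, -0.1, 1.1]
finger_gap: 0.005
```

```bash
python3 - <<'E'
from h import *
togo([-.0695,0,.018])
p,d=ctrl.camera("wrist"); cv2.imwrite("pics/wrist3.png",p)
E
```

```text
t 5.35 jig tcp [-0.0775  0.0014  0.0168] F jig [0.26 0.11 1.08] gap 0.005
tool x in jig [ 1.  0. -0.] z [-0. -0. -1.] togo tool [ 0.008   0.0014 -0.0012]
```

View pics/wrist3.png

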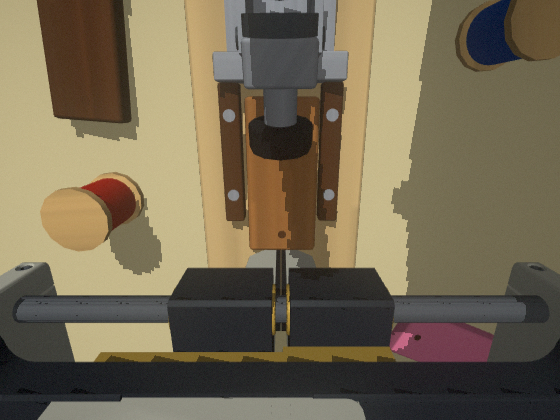

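The blank's front edge is at row 97 and the stop's face at about row 83, so a few mm remain.

{"method": "servo_tool", "body": {
  "steps": [0.003,0,0,0,1,0.003,0,0,0,1,0.002,0,0,0,1,0,0,0,0,1]
}}

```text
clock: 5.9
ee_pos: [0.646, -0.0454, 0.0173]
tool_rot: [-0.067, 3.138, 0.0]
ft_force: [5.0, 1.0, -0.7]
finger_gap: 0.002
```

```bash
python3 - <<'E'
from h import *
togo([-.0695,0,.018])
E
```

```text
t 5.9 jig tcp [-0.071   0.0011  0.0173] F jig [-4.99 -0.81 -0.7 ] gap 0.002
tool x in jig [ 1.     0.001 -0.003] z [-0.003 -0.    -1.   ] togo tool [ 0.0015  0.0011 -0.0007]
```

{"method": "servo_tool", "body": {
  "steps": [0.002,0,0,0,1,0.001,0,0,0,1,0,0,0,0,1]
}}

```text
clock: 6.28
ee_pos: [0.6458, -0.0453, 0.0183]
tool_rot: [-0.067, 3.133, 0.0]
ft_force: [12.2, 1.2, -0.9]
finger_gap: 0.006
```

```bash
python3 - <<'E'
from h import *
togo([-.0695,0,.018])
p,d=ctrl.camera("wrist"); crop(p,200,30,160,240,2.5,"pics/wrist4.png")
E
```

```text
t 6.275 jig tcp [-0.0709  0.0011  0.0183] F jig [-12.26  -0.64  -0.91] gap 0.006
tool x in jig [ 1.     0.001 -0.008] z [-0.008  0.    -1.   ] togo tool [0.0014 0.0011 0.0003]
```

View pics/wrist4.png

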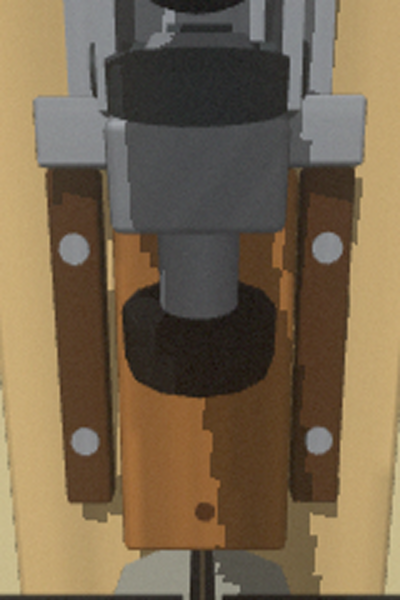

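Home: the force rose from 5 N to 12 N while the tip stayed put, and the blank's end is at the stop. I'll back off and rise.

{"method": "servo_tool", "body": {
  "steps": [-0.008,0,0,0,1,-0.01,0,0,0,1,0,0.001,-0.03,0,1,0,0,-0.04,0,1,0,0,-0.04,0,1,0,0,0,0,1,0,0,0,0,1]
}}

```text
clock: 7.2
ee_pos: [0.6589, -0.044, 0.1259]
tool_rot: [0.066, -3.139, -0.0]
ft_force: [0.1, 1.1, 0.2]
finger_gap: 0.006
```

```bash
python3 - <<'E'
from h import *
togo([-.02,0,.125])
M=model("wrist")
p,d=ctrl.camera("wrist"); cv2.imwrite("pics/wrist5.png",p)
np.save("pics/wm5.npy",np.array([*M[0].ravel(),*M[1],*M[2].ravel()]))
E
```

```text
t 7.2 jig tcp [-0.084   0.0003  0.1259] F jig [-0.13 -1.06  0.22] gap 0.006
tool x in jig [1.    0.    0.002] z [ 0.002 -0.    -1.   ] togo tool [0.064  0.0004 0.001 ]
```

View pics/wrist5.png

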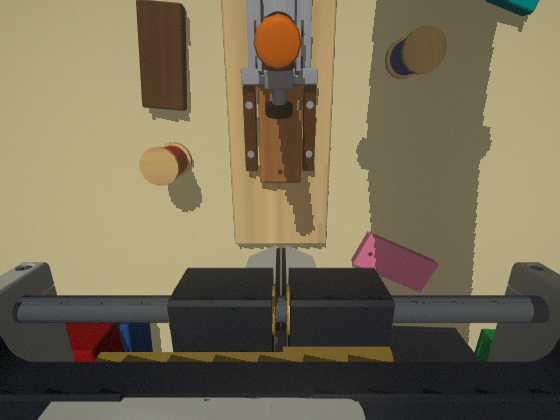

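The blank lies against the stop (front edge row ~84) and the lever (278,40) is in line with the fingers (281). Next I push the lever.

{"method": "servo_tool", "body": {
  "steps": [0.03,0,0,0,1,0.03,0,0,0,1,0.02,0,0,0,1,0.01,0,0,0,1,0.01,0,0,0,1]
}}

```text
clock: 7.88
ee_pos: [0.562, -0.0481, 0.1272]
tool_rot: [-0.067, 3.136, -0.0]
ft_force: [7.8, 0.1, 6.6]
finger_gap: 0.008
```

```bash
python3 - <<'E'
from h import *
togo([.1,0,.125])
E
```

```text
t 7.875 jig tcp [0.0131 0.0004 0.1272] F jig [-7.78  0.23  6.64] gap 0.008
tool x in jig [ 1.     0.001 -0.004] z [-0.004  0.    -1.   ] togo tool [0.0869 0.0005 0.0018]
```

{"method": "servo_tool", "body": {
  "steps": [0.01,0,0,0,1,0.01,0,0,0,1,0.01,0,0,0,1]
}}

```text
clock: 8.25
ee_pos: [0.5331, -0.0498, 0.1279]
tool_rot: [-0.066, 3.134, -0.001]
ft_force: [6.9, -0.4, 6.6]
finger_gap: 0.005
```

```bash
python3 - <<'E'
from h import *
togo([.1,0,.125])
p,d=ctrl.camera("scene"); crop(p,180,150,160,150,4,"pics/scene6.png")
E
```

```text
t 8.25 jig tcp [0.042  0.0009 0.1279] F jig [-6.88  0.66  6.63] gap 0.005
tool x in jig [ 1.     0.    -0.006] z [-0.006  0.001 -1.   ] togo tool [0.058  0.0009 0.0025]
```

View pics/scene6.png

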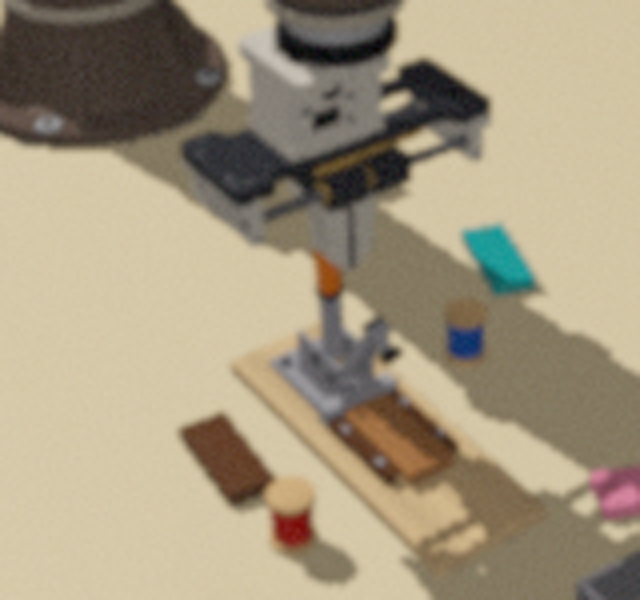

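The lever is past upright at (325,275) and the arm is swinging down. I'll continue past the dead point.

{"method": "servo_tool", "body": {
  "steps": [0.01,0,0,0,1,0.01,0,0,0,1,0.01,0,0,0,1,0.01,0,0,0,1,0.01,0,0,0,1,0.01,0,0,0,1,0,0,0,0,1,0,0,0,0,1]
}}

```text
clock: 9.3
ee_pos: [0.47, -0.052, 0.1269]
tool_rot: [-0.066, 3.14, 0.0]
ft_force: [0.9, -0.4, 0.1]
finger_gap: 0.007
```

```bash
python3 - <<'E'
from h import *
togo([.1,0,.125])
p,d=ctrl.camera("scene"); crop(p,180,150,160,150,4,"pics/scene7.png")
E
```

```text
t 9.3 jig tcp [0.1051 0.0004 0.1269] F jig [-0.85  0.49  0.09] gap 0.007
tool x in jig [ 1.     0.    -0.001] z [-0.001 -0.    -1.   ] togo tool [-0.0051  0.0004  0.0019]
```

View pics/scene7.png

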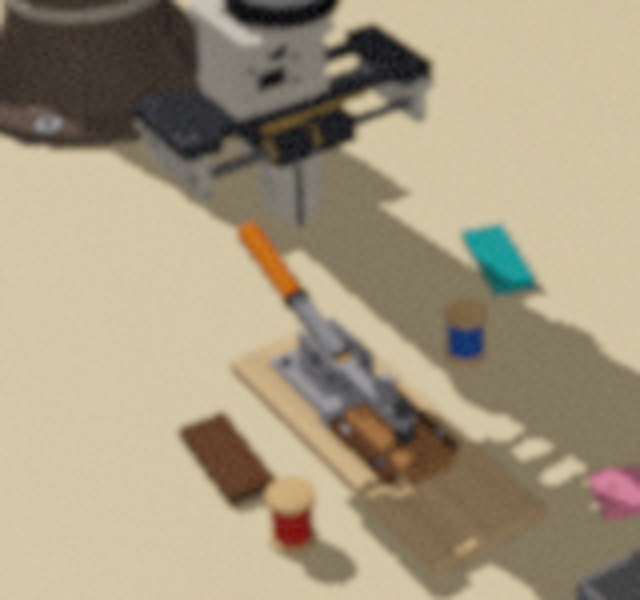

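The lever snapped over and the arm is down. I'll rise and move back to inspect.

{"method": "servo_tool", "body": {
  "steps": [-0.01,0,-0.04,0,1,-0.02,0,-0.05,0,1,-0.05,0,-0.01,0,1,-0.05,0,0,0,1,-0.05,0,0,0,1,-0.02,0,0,0,1,0,0,0,0,1,0,0,0,0,1]
}}

```text
clock: 10.35
ee_pos: [0.6689, -0.0438, 0.2265]
tool_rot: [0.066, -3.14, 0.0]
ft_force: [0.5, -0.3, -0.3]
finger_gap: 0.0
```

```bash
python3 - <<'E'
from h import *
togo([.1,0,.125])
M=model("wrist");p,d=ctrl.camera("wrist"); crop(p,160,0,240,260,2.3,"pics/wrist8.png")
K,e,rr=M; ok=(d>0)
v,u=np.mgrid[:420,:560]
P=(np.stack([u,v,np.ones_like(u)],-1)[ok]@np.linalg.inv(K).T*d[ok][:,None])@rr.T+e
Q=(P-C)@J; c=p[ok].astype(int)
o=(c[:,2]>150)&(c[:,0]<60)&(c[:,1]<130)&(Q[:,0]>.06)&(Q[:,2]>.05); q=Q[o]
if len(q): print("orange",len(q),np.percentile(q,[1,99],axis=0).round(3), np.polyfit(q[:,0],q[:,2],1))
b=(abs(Q[:,1])<.015)&(abs(Q[:,2]-.024)<.003)&(Q[:,0]<-.03)&(Q[:,0]>-.1); print("blank top min x",np.percentile(Q[b][:,0],[0,1,50]))
for x in(-.0586,-.06,-.0614): print(x,proj(M,j2w([x,0,.024])))
p,d=ctrl.camera("scene"); crop(p,180,150,160,150,4,"pics/scene8.png")
E
```

```text
t 10.35 jig tcp [-0.0939  0.0005  0.2265] F jig [-0.46  0.32 -0.35] gap 0.0
tool x in jig [ 1.    -0.     0.001] z [ 0.001  0.    -1.   ] togo tool [0.1938 0.0005 0.1016]
blank top min x [-0.05772069 -0.05759366 -0.04480787]
-0.0586 [281.5859591  154.91140348]
-0.06 [281.58624981 156.09534403]
-0.0614 [281.58653981 157.27642034]
```

View pics/wrist8.png

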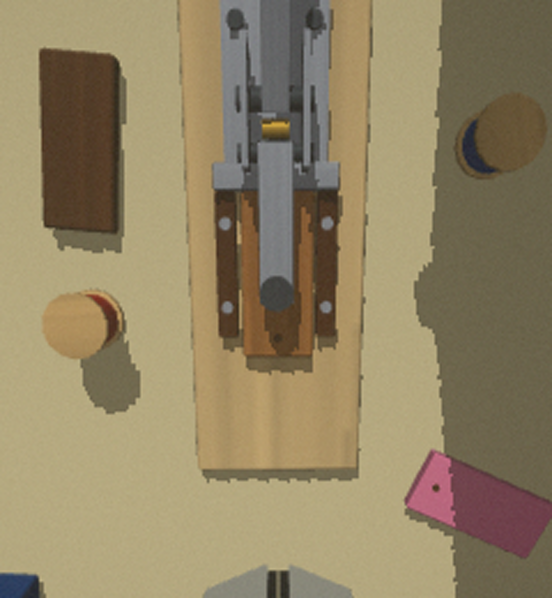

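View pics/scene8.png

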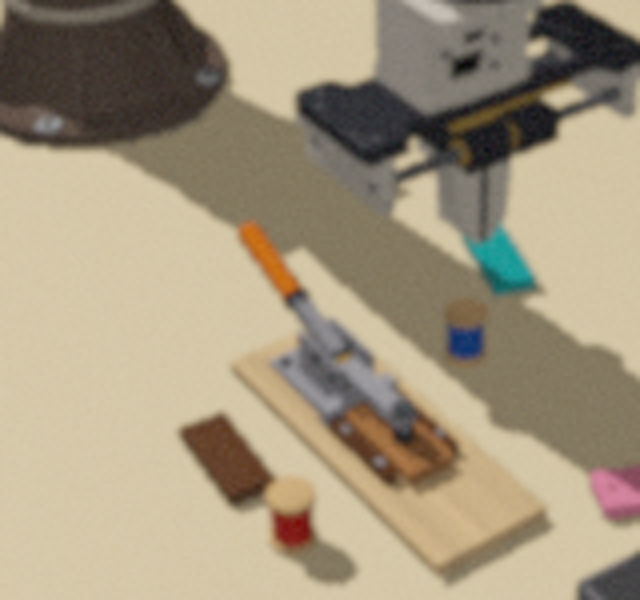

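```bash
python3 - <<'E'
from h import *
M=model("scene")
for th in(1.2,1.4,1.5):
    f=th-np.radians(15)
    print(th,((proj(M,j2w([.055+.12*np.sin(f),0,.045+.12*np.cos(f)]))-[180,150])*4).round(0), ((proj(M,j2w([.055+.05*np.sin(f),0,.045+.05*np.cos(f)]))-[180,150])*4).round(0))
p,d=ctrl.camera("wrist"); crop(p,235,60,90,110,6,"pics/wrist9.png")
E
```

```text
1.2 [255. 201.] [300. 287.]
1.4 [248. 218.] [297. 293.]
1.5 [245. 227.] [296. 297.]
```

View pics/wrist9.png

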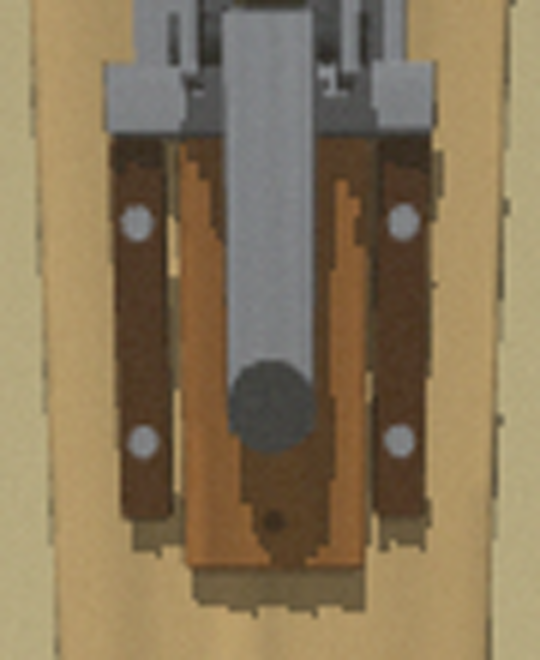

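The blank's end (row 567) is about 10 mm beyond the guide ends (row 518), with no gap at the stop. The lever tip matches 1.5 rad. Handing in.

```bash
python3 - <<'E'
from plant import ctrl
print(ctrl.close_job())
E
```

```text
the job is handed in; nothing more can be done
None
```

The blank is home against the stop and the clamp is locked on it; I handed the job in at about 10.5 s on the robot's clock.

- **Blank:** I pushed it along the channel with the closed fingertips. At the stop the force rose from 5 N to 12 N with no further motion. After clamping there is no visible gap at the stop, and the blank's free end is about 9–10 mm outside the guides.
- **Lever:** I pushed it at about 8 N until it snapped over. Its tip in the scene picture fits 1.5 rad, and the pad is down on the blank.
- **Rest of the table:** The robot is clear, with about 0 N on the tool. In the last pictures the spools, the spare blank and the pink and turquoise pieces stand where they were. I did not look at the glue, cup, jar and screwdriver again, but the arm stayed away from them while working.

**Disagreement:** My estimates of the free end's position differ. The wrist camera put it at about -58 mm, and the fingertip contact at about -61 mm. The nominal value is -60 mm, so both are within the roughly 2 mm calibration error.

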